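# Discard the finished culture tubes

## Robot

A 6-joint arm with a two-finger parallel gripper is mounted at the origin on the work surface. World frame = base frame: x ahead of the robot, y to its left, z up, the work surface at z = 0. Lengths are in mm, angles in degrees, forces in N, time in s.
With the tool pointing down it reaches from about 375 to 925 mm from the base axis. Payload 5.7 kg.
Tool frame: the origin (TCP) lies between the finger pads; the fingertips stand 11 mm ahead of it and the grasp point (between the pads) lies 8 mm behind it; y points along the fingers, z is the direction in which the jaws open and shut, and the axes are right-handed (so a half turn about y gives the same grasp; the last joint's range is limited). The gripper opens to 88 mm and grips with 3 to 60 N. Pads are 20 mm wide; open, the fingers measure 115 mm over their backs; the gripper's body (75 mm by 178 mm) begins 61 mm behind the grasp point.
Start: joints at [59.238, 20.558, 86.54, -0, 72.909, -6.595], TCP at [245.631, 547.384, 233.623] pointing down, gripper open.
Joint ranges: [-170.27, 170.27], [-57.76, 135], [12.27, 136.19], [-55.21, 235.2], [11.17, 155.16], [-170.74, 170.74]. Speed limits (degrees/s): [136.94, 136.94, 180, 180, 180, 180].

## Interface

Orientations are given as [roll, pitch, yaw] about the fixed x, y, z axes, in that order (R = Rz(yaw) Ry(pitch) Rx(roll)).
In Python, from rig import state, capture, get_calibration, hand_in, regions_of, tip_of gives the robot as it stands.
- The arm moves only by the tool apply_moves, never from a script. Its argument "rows" is a list of rows, each a list of 2 entries, a list of its own where there are three numbers: the shift along the tool's x, y, z as a fraction of full scale, then the turn about the tool's y as a fraction of full scale. A call has 1 to 10 rows; each row shifts and turns the commanded pose from where the row before left it, along the tool's axes as they then stand; what a row does not reach is not made up. Full scale, the value 1, is 0.04 m for a shift and 6 degrees for a turn. A row lasts 1/10 s, in which the tool goes at most 50 mm and 8.59 degrees, less where a joint would pass 70% of its speed; a pose out of reach is approached as far as the arm can. A call with a number of a shift or a turn outside -1 to 1 is refused whole. A call with a gripper value outside its range is refused whole. "fingers" is the gripper command: -1 is fully open, 1 is shut, values between are in proportion, set as the call begins (left out, the last holds). The fingers move at their own pace and stop on an object; "force" is the grip in N (left out, the last holds). Time passes only in rows, so rows that do not move let the fingers close. It gives the time, the measured TCP pose, the force and the opening at its end, in the units of the state.
- state(): the state, without advancing time (a new reading comes with each control period).
- capture(name): name is "scene" or "top" or "wrist"; returns the picture (384x512x3 uint8, red, green, blue); there is no depth.
- get_calibration(name): a dict with "vertical_fov" (degrees; the focal length in pixels is half the picture's height over the tangent of half this angle, whatever the lens; pixels are square), "cx", "cy" (the principal point, pixels), "world_to_cam" (4x4, takes a point from world to camera coordinates). Camera axes: x right, y down, z forward; pixel columns grow to the right and rows downward; lengths in mm; the calibration is good to about 2 mm. A picture is of the moment at which its call begins: read the wrist's pose just before it. get_calibration takes no time and is no camera call; for the wrist camera it gives the pose at the moment of the call.
- hand_in(): hands the job in, once; it reports no verdict.
Trained networks look in the newest picture that a camera, given by its name, has taken for a name from the list of things; names that differ only in an ending like _2 or _b are one class to them, and where a whole thing is asked for, a point or a joint stands for the part that bears it (a point fixed in the world has none). Each returns a list of dicts, best first, with "confidence" (0 to 1); they miss things now and then, are a little off and sometimes report something else, mostly with a low value. They report only what shows in the picture. A call takes as long as a camera call. They do not tell look-alikes from the thing itself.
- regions_of(camera, name): "region" (384x512 bool, what is visible of it) and "uv" ([column, row] in pixels, amid what is visible of it).
- tip_of(camera, name): "uv" ([column, row] in pixels: a listed point, or the origin of a listed thing).
The state is a dict: "clock": time; "joint_pos": joint angles; "joint_velocities": joint speeds; "joint_torque": joint torques, N m; "position": TCP position; "eef_rot": TCP orientation; "force": force on the tool from outside, world axes, zero at the start; "ft_torque": the same for the moment, N m; "opening": opening from 0.0 (shut) to 1.0 (fully open).
Only numpy, scipy, OpenCV 4.12 (cv2) and the standard library are available. Lean on these libraries where they do the work, as an engineer would, in place of code of your own. Each camera call takes 0.05 s, during which the arm holds its last target.

## Task

The two long capped tubes in the slanted wire rack are finished with: throw them away into the discard jar, one at a time, drawing each out of the rack, holding it upright and guiding it foot first into the jar's narrow neck before you let it go. When both have dropped right down inside, swing the jar's hinged cap over and press it fully shut. Leave the short tubes in the rack and do not knock over anything else on the bench.

Things in the scene. Friction and masses are not known exactly. Their poses are not given: they have to be found in the camera images.
- tall_a: First of the two long tubes in the slanted rack: glass tube 20 mm in diameter with a round foot and a tan push cap 24 mm in diameter and 25 mm tall at its head, 135 mm long in all, 40 g or so, smooth but not slippery. Origin at the tip of the round foot, on the tube's axis; z points along the axis from foot to cap, so the cap fills z = 110 to 135 mm.
- tall_b: Second of the two long tubes in the slanted rack: glass tube 20 mm in diameter with a round foot and a tan push cap 24 mm in diameter and 25 mm tall at its head, 135 mm long in all, 40 g or so, smooth but not slippery. Origin at the tip of the round foot, on the tube's axis; z points along the axis from foot to cap, so the cap fills z = 110 to 135 mm.
- short_a: One of the two short tubes in the slanted rack, to stay there: glass tube 20 mm in diameter with a round foot and a tan push cap 24 mm in diameter and 25 mm tall at its head, 100 mm long in all, 40 g or so, smooth but not slippery. Origin at the tip of the round foot, on the tube's axis; z points along the axis from foot to cap, so the cap fills z = 75 to 100 mm.
- short_b: The other short tube in the slanted rack, to stay there: glass tube 20 mm in diameter with a round foot and a tan push cap 24 mm in diameter and 25 mm tall at its head, 100 mm long in all, 40 g or so, smooth but not slippery. Origin at the tip of the round foot, on the tube's axis; z points along the axis from foot to cap, so the cap fills z = 75 to 100 mm.
- tall_a_mid (a point): point on the axis of tall_a, half way along it (67.5 mm from the foot)
- tall_a_top (a point): centre of the flat top of the cap of tall_a (135 mm from the foot)
- tall_b_mid (a point): point on the axis of tall_b, half way along it (67.5 mm from the foot)
- tall_b_top (a point): centre of the flat top of the cap of tall_b (135 mm from the foot)
- rack: white wire tube rack, fixed to the bench, 266 mm wide along its y, 10 by 2 cells at 26 mm pitch. Origin on the bench under its middle, z up. It is slanted: its tubes lean 34 degrees (0.60 rad), caps towards the rack's -x, roughly towards the robot. The four tubes stand in the front row (towards -x), 78 mm apart, at y = -117, -39, 39, 117 mm in any order; the other cells are empty.
- rack_row (a point): middle of the front row of cells, in the rack's upper wire grid. Tubes rest with the foot on a tray 70 mm below this grid, measured along the slant, and lean in two grids (34 and 70 mm above the tray) with cells 23 mm clear. A long tube sticks 65 mm out of the upper grid, a short one 30 mm; draw a tube 75 mm or more along its own axis to free it.
- jar: discard jar in a steel bracket, does not move: translucent round body 134 mm in diameter up to 129 mm, conical shoulder, then a straight grey neck from 168 to 200 mm height, 43 mm outside, 34 mm inside. Its floor rises in the middle, so dropped tubes topple to the wall. Origin on the bench on the neck's axis, z up; the cap's hinge is on its -x side (x points within 0.6 rad of world +x).
- jar_mouth (a point): centre of the open mouth of the jar's neck, at its rim, 200 mm above the bench, 34 mm bore
- jar_cap (a joint): angle of the jar's hinged grey cap in rad: 0 = shut flat on the neck; it starts wide open, leaning outwards (1.9 to 2.25); limit 2.3. Friction holds it wherever it is left; about 0.5 N at the tab moves it. There is no latch: shut means pressed flat until it stops.
- cap_hinge (a point): point on the hinge axis of the cap, 27 mm from the neck's axis on the jar's -x side, 200 mm above the bench; the axis runs along the jar's y. The cap is a disc 47 mm in diameter and 6 mm thick centred 27 mm from the hinge, with an 18 mm wide thumb tab that ends 64 mm from the hinge.
- cap_tab (a point): middle of the upper (outer) face of the cap's thumb tab, 62 mm from the hinge axis; shut, it lies 206 mm above the bench, 35 mm beyond the neck's axis
- flask: bystander, loose: conical glass flask with a rubber stopper, 82 mm wide at the foot, 130 mm tall. Origin at the centre of its underside, z up.
- beaker: bystander, loose: open glass beaker, 68 mm wide, 85 mm tall. Origin at the centre of its underside, z up.
- reagent: bystander, loose: amber bottle with white screw cap, 64 mm wide, 130 mm tall. Origin at the centre of its underside, z up.
Things that resemble listed ones, but are neither listed nor needed, are in the scene too. Leave any blue or pink look-alike of the tall_a alone.

How it is judged:
By the outcome, as a careful person would: the job done as asked, in the order asked, and still so for the second after the job is handed in, with the robot touching nothing.
It also fails if it takes over 72 s, if anything falls off the work surface, if the arm or the gripper's body presses on something with over 40 N, if the wrist force passes 120 N, or if a joint passes its speed limit or range.

## Working session

There is one attempt and no reset: what is moved stays moved. The work goes in short steps, Python scripts to look and compute and a tool call to move; the robot and the scene stay as the last step left them, time stands still between calls to the robot, and variables do not carry over. Pictures are saved under pics/ and viewed, and the job is handed in when it is done.

Besides the shell and the picture viewer there is one more tool, called after "Call:" in YAML: its name, and indented under it one key for each argument. apply_moves: Moves the arm, as the interface text tells. Shift numbers are shares of 0.04 m and turn numbers shares of 6 degrees, none past 1 either way. Its arguments: {"type":"object","properties":{"rows":{"type":"array","items":{"type":"array"}},"fingers":{"type":"number"},"force":{"type":"number"}},"required":["rows"]}

```bash
ls; mkdir -p pics; python3 - <<'E'
from rig import *
import cv2
s=state();print(s)
for n in("scene","top","wrist"):
    c=get_calibration(n);im=capture(n);cv2.imwrite(f"pics/{n}0.png",cv2.cvtColor(im,cv2.COLOR_RGB2BGR));print(n,c)
E
```

```text
pics
{'clock': 0.0, 'joint_pos': array([ 5.92387979e+01,  2.05969984e+01,  8.65993913e+01, -7.19594076e-04,
        7.29092208e+01, -6.59468990e+00]), 'joint_velocities': array([-0.10534567, -0.00449607, -0.00634259,  0.06518776,  0.0046861 ,
        0.02571588]), 'joint_torque': array([ 5.34580909e-05, -5.15383065e+01, -2.70727283e+01,  6.72272919e-02,
        3.53746803e-02, -1.15162711e-04]), 'position': array([245.29235041, 546.81939011, 232.81664175]), 'eef_rot': array([-9.01049907e+01,  1.14459604e-02, -2.41663106e+01]), 'force': array([-0.07158872,  0.39294577,  0.2742914 ]), 'ft_torque': array([ 0.0531581 , -0.00974401,  0.0234704 ]), 'opening': 0.998035595357052}
scene {'vertical_fov': 52.00340229455654, 'cx': 253.72844693568376, 'cy': 193.2407440006958, 'world_to_cam': array([[-5.39912582e-01,  8.41611438e-01, -1.35864728e-02,
         2.74520048e+02],
       [ 4.88748503e-01,  3.00319968e-01, -8.19104888e-01,
        -1.78870502e+02],
       [-6.85287754e-01, -4.48885403e-01, -5.73482859e-01,
         1.58417705e+03],
       [ 0.00000000e+00,  0.00000000e+00,  0.00000000e+
[... 231 characters left out ...]
[-9.89223355e-01,  2.69462282e-02, -1.43913360e-01,
         5.76485105e+02],
       [ 1.44119174e-01,  5.84821031e-03, -9.89543057e-01,
         1.39410232e+03],
       [ 0.00000000e+00,  0.00000000e+00,  0.00000000e+00,
         1.00000000e+00]])}
wrist {'vertical_fov': 58.30980295892074, 'cx': 255.24843173348714, 'cy': 193.0249708086604, 'world_to_cam': array([[ 4.09378683e-01,  9.12364272e-01, -7.27411521e-04,
        -5.99496755e+02],
       [ 8.75077065e-01, -3.92422029e-01,  2.83275628e-01,
        -3.49319137e+01],
       [ 2.58165110e-01, -1.16603545e-01, -9.59038263e-01,
         3.90747361e+02],
       [ 0.00000000e+00,  0.00000000e+00,  0.00000000e+00,
         1.00000000e+00]])}
```

View pics/scene0.png

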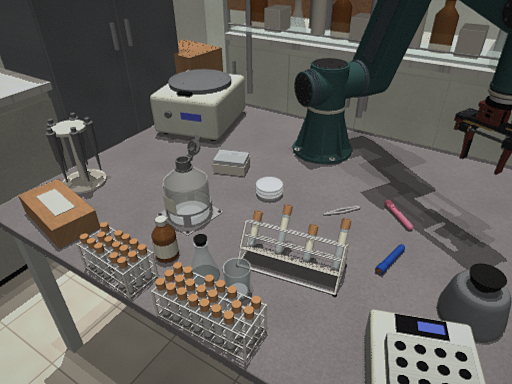

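View pics/top0.png

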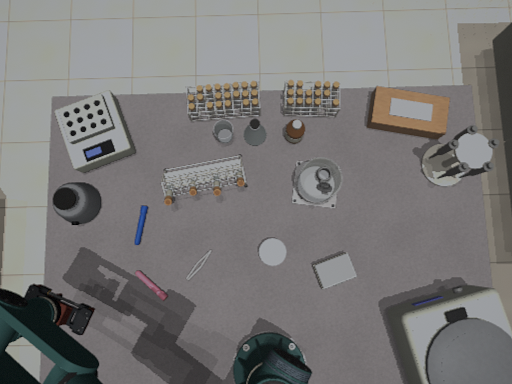

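View pics/wrist0.png

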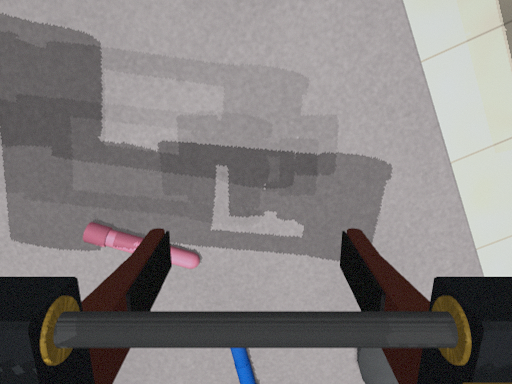

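```bash
cat > h.py <<'E'
from rig import *
import numpy as np, cv2
from scipy.optimize import least_squares
def K(c): 
    f=192/np.tan(np.radians(c["vertical_fov"]/2)); return f
def proj(c,P):
    P=np.atleast_2d(P); q=P@c["world_to_cam"][:3,:3].T+c["world_to_cam"][:3,3]
    f=K(c); return np.c_[c["cx"]+f*q[:,0]/q[:,2], c["cy"]+f*q[:,1]/q[:,2]]
def ray(c,uv):
    f=K(c); d=np.array([(uv[0]-c["cx"])/f,(uv[1]-c["cy"])/f,1]); R=c["world_to_cam"][:3,:3];t=c["world_to_cam"][:3,3]
    return -R.T@t, R.T@d/np.linalg.norm(d)
def atz(c,uv,z):
    o,d=ray(c,uv); return o+d*(z-o[2])/d[2]
def tri(obs):
    A=np.zeros((3,3));b=np.zeros(3)
    for c,uv in obs:
        o,d=ray(c,uv);M=np.eye(3)-np.outer(d,d);A+=M;b+=M@o
    return np.linalg.solve(A,b)
def save(im,n,box=None,k=1):
    if box: im=im[box[1]:box[3],box[0]:box[2]]
    im=cv2.resize(im,None,fx=k,fy=k,interpolation=cv2.INTER_CUBIC)
    cv2.imwrite("pics/"+n+".png",cv2.cvtColor(im,cv2.COLOR_RGB2BGR))
E
python3 - <<'E'
from h import *
im={n:capture(n) for n in("scene","top")}
save(im["scene"],"s1",(140,120,400,310),3); save(im["top"],"t1",(140,130,380,230),3)
for n in ("scene","top"):
    for k in ("tall_a_top","tall_a_mid","tall_a","short_a","rack_row","jar_mouth","cap_hinge","cap_tab","jar","rack","flask","beaker","reagent"):
        print(n,k,[(np.round(d["uv"],1).tolist(),round(d["confidence"],2)) for d in tip_of(n,k)])
print(state()["clock"])
E
```

```text
scene tall_a_top [([376.3, 271.0], 0.7), ([286.4, 206.9], 0.63), ([385.4, 202.8], 0.63)]
scene tall_a_mid [([388.1, 260.3], 0.75), ([399.2, 213.5], 0.75), ([285.1, 230.3], 0.56)]
scene tall_a [([412.6, 228.6], 0.81), ([336.4, 271.2], 0.8), ([407.0, 245.9], 0.62), ([276.2, 253.7], 0.56)]
scene short_a [([249.9, 245.4], 0.78), ([302.5, 266.6], 0.75)]
scene rack_row [([296.2, 233.1], 0.61)]
scene jar_mouth [([180.8, 159.8], 0.69)]
scene cap_hinge [([190.2, 155.5], 0.79), ([297.6, 230.9], 0.49)]
scene cap_tab [([202.6, 136.7], 0.46)]
scene jar [([191.8, 211.7], 0.83), ([281.1, 228.4], 0.16)]
scene rack [([295.7, 257.3], 0.55)]
scene flask [([206.0, 275.8], 0.73)]
scene beaker [([239.7, 288.7], 0.78)]
scene reagent [([168.2, 252.9], 0.67)]
top tall_a_top [([143.8, 204.8], 0.76), ([217.6, 193.9], 0.7), ([165.9, 295.3], 0.59)]
top tall_a_mid [([150.0, 282.2], 0.72), ([217.4, 183.8], 0.66), ([141.6, 229.2], 0.51)]
top tall_a [([136.1, 275.4], 0.7), ([134.8, 246.4], 0.64), ([218.3, 172.4], 0.57), ([169.7, 182.8], 0.42)]
top short_a [([239.5, 167.9], 0.5), ([190.0, 178.8], 0.48)]
top rack_row [([204.1, 183.0], 0.74), ([190.4, 175.8], 0.17)]
top jar_mouth [([323.6, 172.8], 0.77), ([313.1, 185.8], 0.53)]
top cap_hinge [([321.8, 178.5], 0.51), ([225.0, 136.0], 0.48), ([255.9, 133.2], 0.24)]
top cap_tab [([322.5, 193.2], 0.44)]
top jar [([314.3, 184.6], 0.65)]
top rack [([208.4, 183.9], 0.87), ([165.1, 191.9], 0.74)]
top flask [([256.5, 134.3], 0.61), ([311.3, 183.9], 0.31)]
top beaker [([227.1, 135.0], 0.6), ([218.0, 192.0], 0.51)]
top reagent [([291.3, 134.8], 0.74)]
1.55
```

View pics/s1.png

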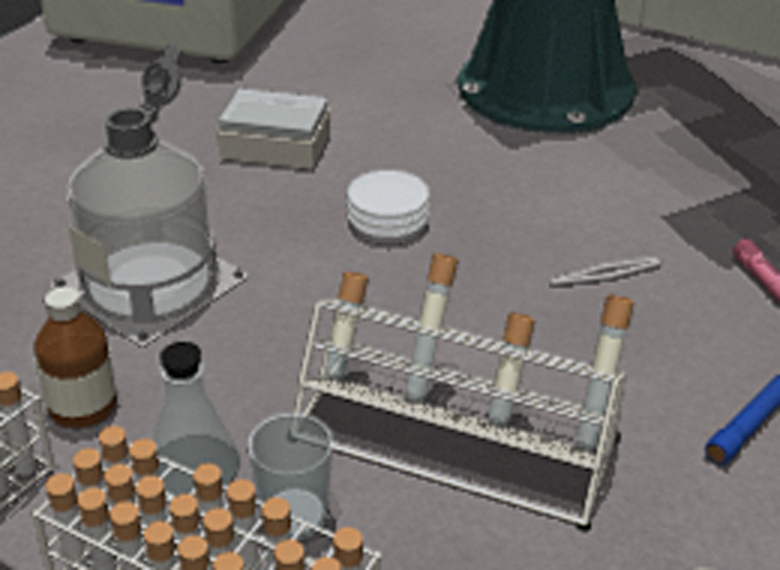

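View pics/t1.png

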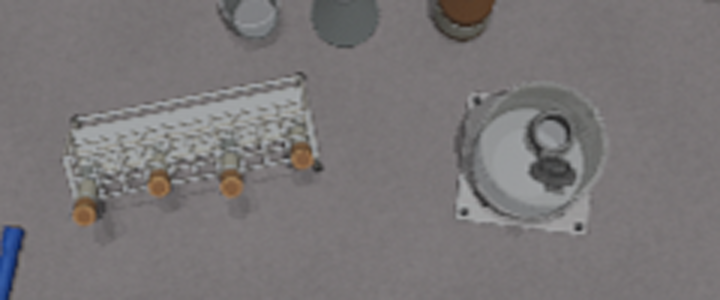

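```bash
cat > fit.py <<'E'
from h import *
def run():
    box={"scene":(245,195,360,240),"top":(155,172,250,210)}
    C={};O={};IM={}
    for n in box:
        C[n]=get_calibration(n); im=capture(n); IM[n]=im
        hsv=cv2.cvtColor(im,cv2.COLOR_RGB2HSV)
        m=((hsv[...,0]<18)&(hsv[...,1]>110)&(hsv[...,2]>70)).astype(np.uint8)
        b=box[n]; mm=np.zeros_like(m); mm[b[1]:b[3],b[0]:b[2]]=m[b[1]:b[3],b[0]:b[2]]
        k,l,st,ce=cv2.connectedComponentsWithStats(mm)
        L=[(ce[i],st[i,4]) for i in range(1,k) if st[i,4]>25]
        L.sort(key=lambda t:t[0][0]); 
        print(n,[(np.round(a,1).tolist(),int(s)) for a,s in L])
        P=[a for a,s in L]
        O[n]=P if n=="scene" else P[::-1]   # index 0 = -y
    return C,O,IM
C,O,IM=run()
lean=np.radians(34.4) if 0 else 0.6
ys=[-117,-39,39,117]; 
Ls=[100,135,100,135]
def caps(p,off=-12.5):
    x,y,yaw,zf=p; c,s=np.cos(yaw),np.sin(yaw);R=np.array([[c,-s,0],[s,c,0],[0,0,1]])
    d=np.array([-np.sin(lean),0,np.cos(lean)])
    return np.array([R@(np.array([0,yy,zf])+d*(L+off))+[x,y,0] for yy,L in zip(ys,Ls)])
def res(p):
    P=caps(p); return np.concatenate([(proj(C[n],P)-np.array(O[n])).ravel() for n in C])
r=least_squares(res,[700,150,-0.1,20],x_scale=[100,100,.1,20])
print(r.x,np.degrees(r.x[2]),np.abs(r.fun).max(),np.round(r.fun,1))
for i in range(4): print("tri",tri([(C[n],O[n][i]) for n in C]).round(1), caps(r.x)[i].round(1))
np.save("rack.npy",r.x)
E
python3 fit.py
```

```text
scene [([257.5, 215.4], 68), ([287.3, 209.3], 71), ([312.8, 229.4], 77), ([345.5, 223.3], 83)]
top [([168.0, 200.3], 48), ([192.8, 190.7], 43), ([216.5, 190.6], 41), ([240.3, 181.6], 40)]
[6.33820180e+02 2.00215374e+02 1.68162814e-01 2.41788231e+01] 9.635019486980998 0.43572800937946 [ 0.3  0.   0.2  0.1  0.1 -0.1  0.1  0.   0.1 -0.2  0.4 -0.   0.1 -0.1
  0.2 -0.2]
tri [604.4  76.3  96. ] [604.7  76.6  96.4]
tri [572.5 150.7 126. ] [572.2 150.2 125.3]
tri [578.6 230.4  96. ] [578.6 230.4  96.4]
tri [545.8 304.1 125.3] [546.  304.  125.3]
```

```bash
python3 - <<'E'
from h import *
for n,b in (("scene",(150,120,225,200)),("top",(285,150,350,210))):
    save(capture(n),n+"jar",b,8)
E
```

```text
(no output)
```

View pics/scenejar.png

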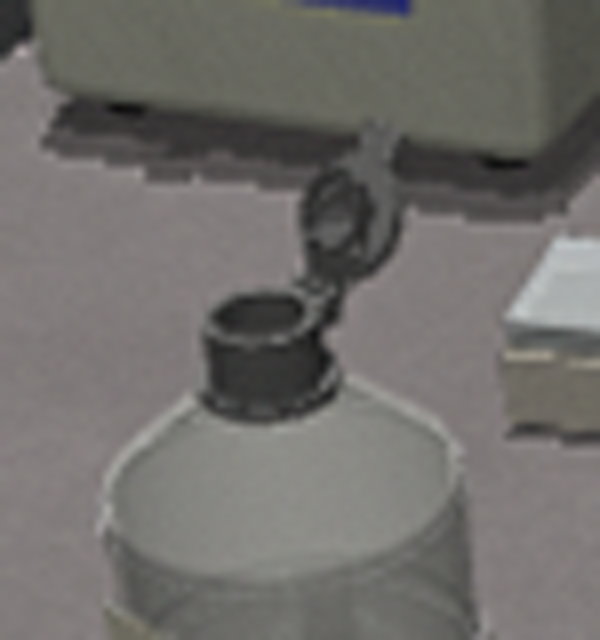

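View pics/topjar.png

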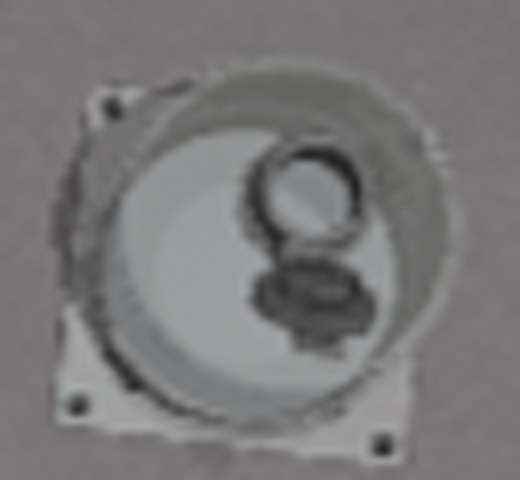

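```bash
python3 - <<'E'
from h import *
S=get_calibration("scene");T=get_calibration("top")
fx=lambda p,o:np.array([(p[0]+.5)/8-.5+o[0],(p[1]+.5)/8-.5+o[1]])
so,to=(150,120),(285,150)
ms,mt=fx((259,319),so),fx((308,190),to)
print("mouth",tri([(S,ms),(T,mt)]),atz(S,ms,200),atz(T,mt,200))
ts,tt=fx((383,125),so),fx((320,350),to)
tab=tri([(S,ts),(T,tt)]);print("tabend",tab, atz(T,tt,250))
cs,ct=fx((352,210),so),fx((313,297),to)
print("capc",tri([(S,cs),(T,ct)]))
hs=[atz(T,fx(p,to),3) for p in((112,108),(78,405),(382,445))]
a=hs[2]-hs[1];b=hs[0]-hs[1];print(a,b,"yaw of y",np.degrees(np.arctan2(-a[1],-a[0]))-90,"x",np.degrees(np.arctan2(b[1],b[0])), "ctr",(hs[0]+hs[2])/2)
E
```

```text
mouth [ 606.59550362 -176.84145373  197.24891425] [ 610.7694914  -175.99556575  200.        ] [ 604.54580729 -174.41609115  200.        ]
tabend [ 538.74313707 -169.6843271   247.46544532] [ 537.29608768 -167.77421508  250.        ]
capc [ 560.88801245 -170.9683202   222.55090138]
[ -20.694193   -128.89705369    0.        ] [129.17056748 -19.8572086    0.        ] yaw of y -9.12090115197556 x -8.739581715542373 ctr [ 604.52155466 -177.68378701    3.        ]
```

Call:
apply_moves:
  rows:
    - [[0, 0, 0], -0.94]
    - [[0, 0, 0], -0.94]
    - [[0, 0, 0], -0.94]
    - [[0, 0, 0], -0.94]
    - [[0, 0, 0], -0.94]
    - [[0, 0, 0], -0.94]
  fingers: -0.1

```text
clock: 2.35
position: [245.6, 547.4, 233.6]
eef_rot: [-90.0, 0.0, 9.9]
force: [0.4, -0.1, 0.3]
opening: 0.553
```

```bash
cat >> h.py <<'E'
from scipy.spatial.transform import Rotation as Ro
def go(p,yaw=None):
    s=state(); R=Ro.from_euler("xyz",s["eef_rot"],degrees=True).as_matrix()
    d=R.T@(np.array(p)-s["position"])
    print("t",round(s["clock"],2),"pos",s["position"].round(1),"rpy",s["eef_rot"].round(2),"F",s["force"].round(1),"open",round(s["opening"],3))
    print("shift/40:",(d/40).round(3), "turn/6:",None if yaw is None else round(-(yaw-s["eef_rot"][2])/6,3))
def tube(i,a):
    x,y,yaw,zf=np.load("rack.npy");c,s=np.cos(yaw),np.sin(yaw);R=np.array([[c,-s,0],[s,c,0],[0,0,1]])
    return R@(np.array([0,[-117,-39,39,117][i],zf])+a*np.array([-np.sin(.6),0,np.cos(.6)]))+[x,y,0]
E
python3 - <<'E'
from h import *
g=tube(1,122.5);print(g); go(g+[0,0,100],9.6)
E
```

```text
[572.15465902 150.18865125 125.28243597]
t 2.35 pos [245.6 547.4 233.6] rpy [-90.     0.     9.91] F [ 0.4 -0.1  0.3] open 0.553
shift/40: [  6.333   0.209 -11.186] turn/6: 0.051
```

Call:
apply_moves:
  rows:
    - [[0.53, 0, -0.93], 0.05]
    - [[0.53, 0, -0.93], 0]
    - [[0.53, 0, -0.93], 0]
    - [[0.53, 0, -0.93], 0]
    - [[0.53, 0, -0.93], 0]
    - [[0.53, 0, -0.93], 0]
    - [[0.53, 0, -0.93], 0]
    - [[0.53, 0, -0.93], 0]
    - [[0.53, 0, -0.93], 0]
    - [[0.53, 0, -0.93], 0]

```text
clock: 3.35
position: [516.5, 213.5, 233.8]
eef_rot: [-90.0, -0.0, 9.4]
force: [-0.0, 1.2, 0.6]
opening: 0.551
```

Call:
apply_moves:
  rows:
    - [[0.53, 0.1, -0.93], 0]
    - [[0.53, 0.1, -0.93], 0]
    - [[0, 0, 0], 0]
    - [[0, 0, 0], 0]

```text
clock: 3.75
position: [569.7, 147.8, 225.3]
eef_rot: [-90.0, 0.0, 9.2]
force: [-0.4, 0.6, -0.9]
opening: 0.548
```

```bash
python3 - <<'E'
from h import *
g=tube(1,122.5); go(g+[0,0,-8],9.6)
c=get_calibration("wrist"); im=capture("wrist")
for i in range(4):
  for a in (122.5,): print(i,proj(c,tube(i,a)).round(0), proj(c,tube(i,135 if i%2 else 100)).round(0))
save(im,"w1",None,1.5)
E
```

```text
t 3.75 pos [569.7 147.8 225.3] rpy [-8.998e+01  4.000e-02  9.240e+00] F [-0.4  0.6 -0.9] open 0.548
shift/40: [0.071 2.701 0.049] turn/6: -0.06
0 [[156. 201.]] [[164. 209.]]
1 [[258. 200.]] [[258. 195.]]
2 [[360. 199.]] [[352. 207.]]
3 [[462. 199.]] [[471. 194.]]
```

View pics/w1.png

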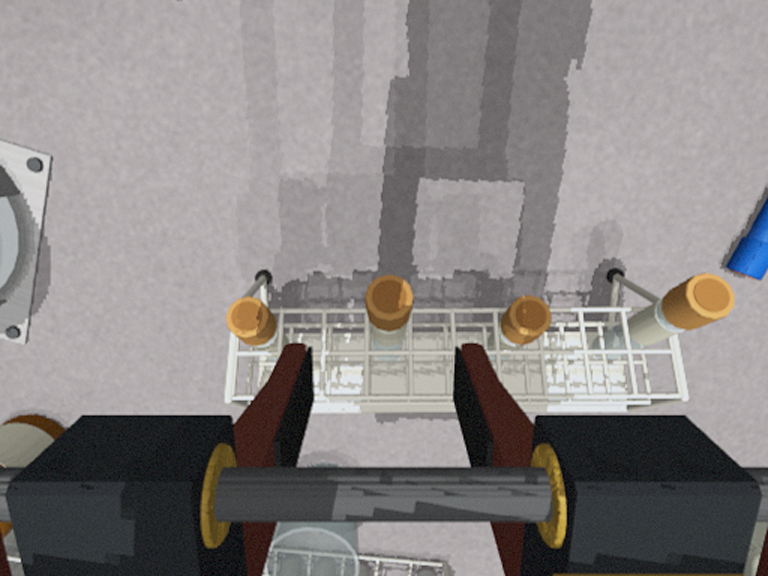

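The wrist view shows the second cap from the left at about (260,197), where my model put it (258,195). It's one of the two longer tubes in the slanted rack, not blue or pink. I'll descend.

Call:
apply_moves:
  rows:
    - [[0.07, 0.6, 0.05], -0.06]
    - [[0, 0.6, 0], 0]
    - [[0, 0.6, 0], 0]
    - [[0, 0.5, 0], 0]
    - [[0, 0.4, 0], 0]
    - [[0, 0, 0], 0]

```text
clock: 4.4
position: [569.2, 152.1, 115.8]
eef_rot: [-90.0, 0.3, 9.8]
force: [0.5, -0.9, -0.5]
opening: 0.548
```

Call:
apply_moves:
  rows:
    - [[0, 0, 0], 0]
    - [[0, 0, 0], 0]
    - [[0, 0, 0], 0]
    - [[0, 0, 0], 0]
  fingers: 1
  force: 12

```text
clock: 4.8
position: [572.4, 151.2, 118.6]
eef_rot: [-90.0, -0.1, 9.7]
force: [0.1, 0.5, 1.2]
opening: 0.269
```

```bash
python3 - <<'E'
from h import *
g=tube(1,122.5); go(g+[0,0,-8],9.6)
d=tube(1,1)-tube(1,0); R=Ro.from_euler("xyz",state()["eef_rot"],degrees=True).as_matrix()
print("axis in tool",R.T@d)
save(capture("scene"),"s2",(240,150,380,290),4);save(capture("wrist"),"w2",None,1)
E
```

```text
t 4.8 pos [572.4 151.2 118.6] rpy [-90.    -0.09   9.74] F [0.1 0.5 1.2] open 0.269
shift/40: [-0.011  0.032 -0.023] turn/6: 0.023
axis in tool [-0.56340924 -0.82617737  0.00098787]
```

View pics/s2.png

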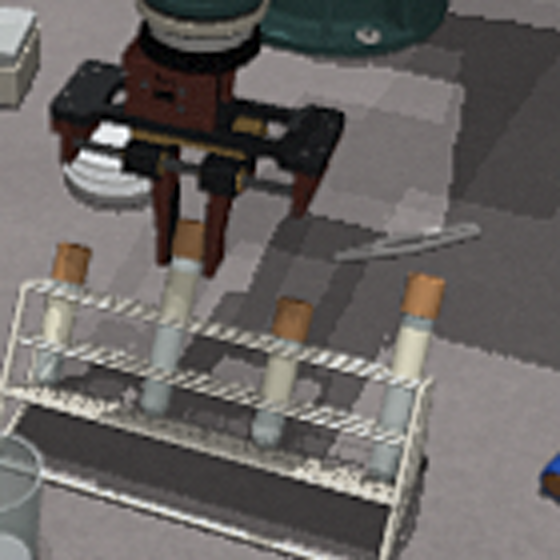

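View pics/w2.png

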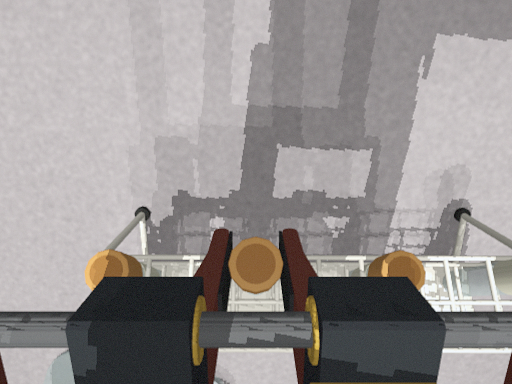

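Call:
apply_moves:
  rows:
    - [[-0.16, -0.235, 0], 0]
    - [[-0.16, -0.235, 0], 0]
    - [[-0.16, -0.235, 0], 0]
    - [[-0.16, -0.235, 0], 0]
    - [[-0.16, -0.235, 0], 0]
    - [[0, 0, 0], 0]
    - [[0, 0, 0], 0]

```text
clock: 5.6
position: [540.2, 145.5, 165.1]
eef_rot: [-90.0, -0.0, 9.7]
force: [0.4, 0.1, 1.2]
opening: 0.271
```

```bash
python3 - <<'E'
from h import *
go(tube(1,178.5)+[0,0,-8],9.6)
save(capture("scene"),"s3",(240,150,380,290),4)
E
```

```text
t 5.6 pos [540.2 145.5 165.1] rpy [-9.001e+01 -3.000e-02  9.730e+00] F [0.4 0.1 1.2] open 0.271
shift/40: [ 0.016  0.04  -0.018] turn/6: 0.022
```

View pics/s3.png

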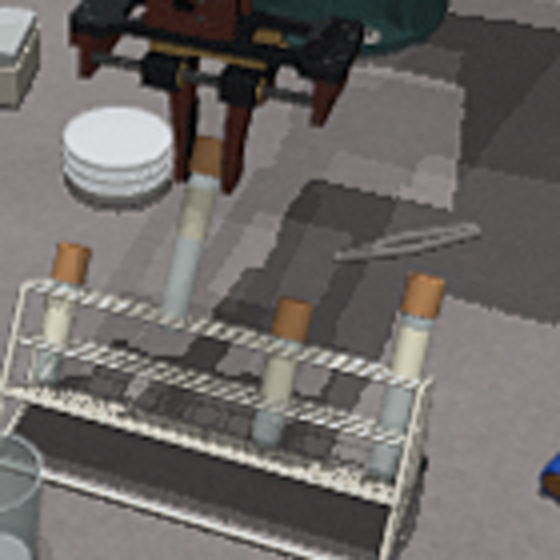

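Tube drawn, foot now just at the upper grid (crop 175,315). Next I swing it upright about its foot.

Call:
apply_moves:
  rows:
    - [[0.29, -0.165, 0], 0]
    - [[0.31, -0.13, 0], 0]
    - [[0.32, -0.09, 0], 0]
    - [[0.33, -0.05, 0], 0]
    - [[0.34, -0.02, 0], 0]
    - [[0, 0, 0], 0]
    - [[0, 0, 0], 0]

```text
clock: 6.35
position: [602.6, 156.2, 181.8]
eef_rot: [-90.0, 0.1, 9.7]
force: [1.8, 0.4, -2.4]
opening: 0.274
```

```bash
python3 - <<'E'
from h import *
go(tube(1,178.5)+[0,0,-8],9.6)
save(capture("scene"),"s4",(240,150,380,290),4)
E
```

```text
t 6.35 pos [602.6 156.2 181.8] rpy [-90.     0.09   9.73] F [ 1.8  0.4 -2.4] open 0.274
shift/40: [-1.567  0.461 -0.018] turn/6: 0.022
```

View pics/s4.png

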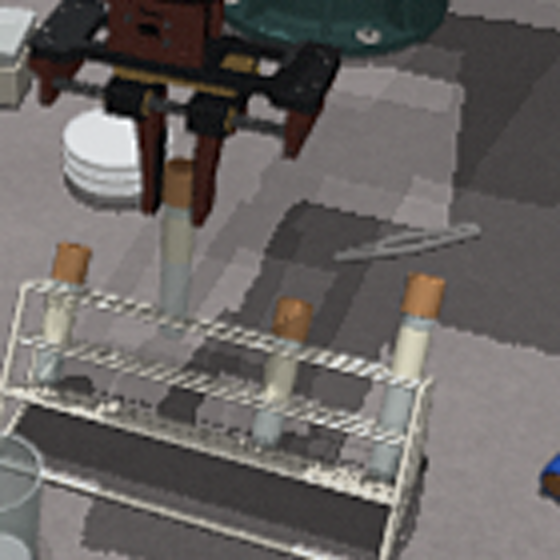

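Call:
apply_moves:
  rows:
    - [[0, -0.3, 0], 0]
    - [[0, -0.7, 0], 0]
    - [[0, -1, 0], 0]
    - [[0, -1, 0], 0]
    - [[0, -0.9, 0], 0]
    - [[0, 0, 0], 0.6]
    - [[0, 0, 0], 0.8]
    - [[0, 0, 0], 0.8]
    - [[0, 0, 0], 0.6]
    - [[0, 0, 0], 0.3]

```text
clock: 7.4
position: [602.4, 156.2, 340.0]
eef_rot: [-90.0, -0.0, -9.0]
force: [0.1, -0.7, -1.2]
opening: 0.268
```

```bash
python3 - <<'E'
from h import *
go([605.5,-176,340],-9)
c=get_calibration("scene");p=state()["position"]
im=capture("scene");u=proj(c,p+[0,0,-60])[0].astype(int);save(im,"s5",(max(u[0]-60,0),max(u[1]-70,0),u[0]+60,u[1]+70),4)
print(u,proj(c,[p+[0,0,8-122.5],p+[0,0,20.5]]))
E
```

```text
t 7.4 pos [602.4 156.2 340. ] rpy [-9.00e+01 -3.00e-02 -8.99e+00] F [ 0.1 -0.7 -1.2] open 0.268
shift/40: [ 1.375e+00  1.000e-03 -8.191e+00] turn/6: 0.001
[285 165] [[285.19189487 184.22956521]
 [287.10800383 134.78772397]]
```

View pics/s5.png

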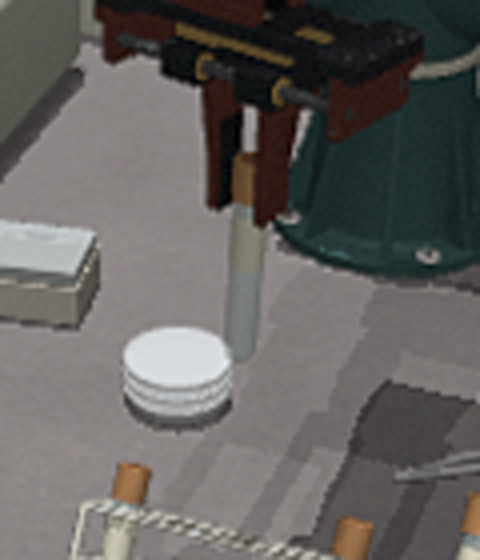

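Call:
apply_moves:
  rows:
    - [[0.05, 0, -0.35], 0]
    - [[0.11, 0, -0.7], 0]
    - [[0.14, 0, -0.85], 0]
    - [[0.16, 0, -0.95], 0]
    - [[0.16, 0, -0.95], 0]
    - [[0.16, 0, -0.95], 0]
    - [[0.16, 0, -0.95], 0]
    - [[0.16, 0, -0.9], 0]
    - [[0.13, 0, -0.75], 0]
    - [[0.09, 0, -0.55], 0]

```text
clock: 8.45
position: [605.6, -167.2, 339.3]
eef_rot: [-90.1, -0.0, -8.9]
force: [0.1, 0.1, -0.9]
opening: 0.272
```

Call:
apply_moves:
  rows:
    - [[0.05, 0, -0.29], 0]
    - [[0, 0, 0], 0]
    - [[0, 0, 0], 0]
    - [[0, 0, 0], 0]

```text
clock: 8.85
position: [606.6, -174.7, 339.0]
eef_rot: [-90.0, 0.0, -8.8]
force: [0.2, 0.6, -0.5]
opening: 0.271
```

```bash
python3 - <<'E'
from h import *
go([605.5,-176,340],-9)
save(capture("scene"),"s6",(130,70,250,210),4)
save(capture("top"),"t6",(270,110,380,220),5)
save(capture("wrist"),"w6",None,1)
c=get_calibration("wrist");print("wrist mouth pred",proj(c,[[605.5,-176,200],[539,-170,247]]))
E
```

```text
t 8.85 pos [ 606.6 -174.7  339. ] rpy [-8.998e+01  1.000e-02 -8.790e+00] F [ 0.2  0.6 -0.5] open 0.271
shift/40: [-0.023 -0.025 -0.037] turn/6: 0.034
wrist mouth pred [[253.36532958 182.23589103]
 [246.7373302  105.54894473]]
```

View pics/s6.png

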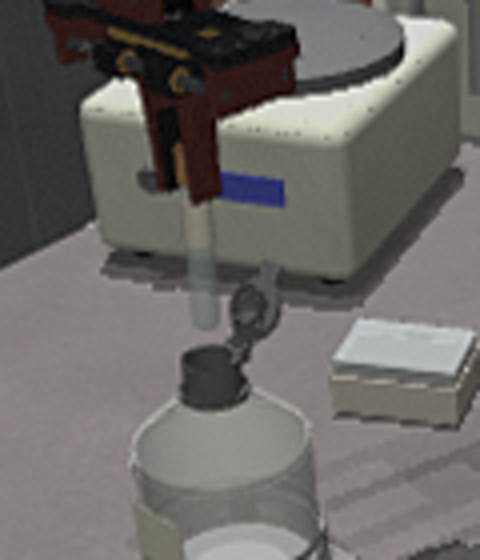

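View pics/t6.png

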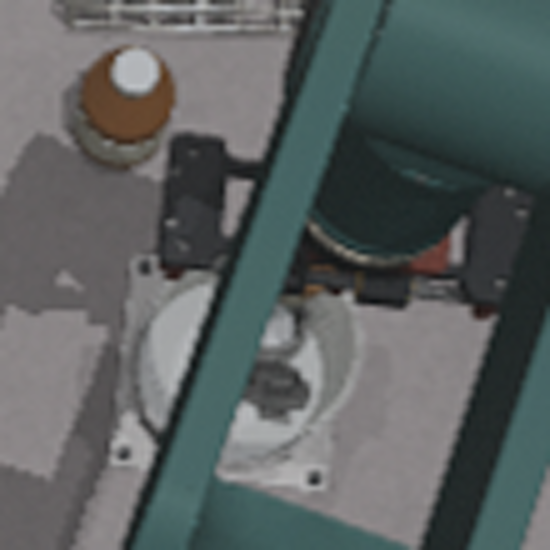

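View pics/w6.png

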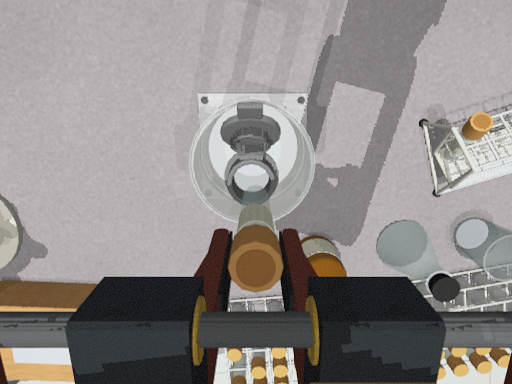

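```bash
python3 - <<'E'
from h import *
im=capture("wrist");c=get_calibration("wrist");p=state()["position"]
def circ(im,C,r,col):
    a=np.linspace(0,2*np.pi,60);P=np.c_[C[0]+r*np.cos(a),C[1]+r*np.sin(a),0*a+C[2]]
    cv2.polylines(im,[((proj(c,P)-[200,90])*6+2.5).astype(int)],True,col,1)
o=cv2.resize(im[90:190+40,200:310],None,fx=6,fy=6,interpolation=cv2.INTER_CUBIC)[:600]
save(o.copy(),"w7a")
circ(o,(605.5,-176,200),17,(255,0,0));circ(o,(605.5,-176,200),21.5,(0,255,0))
circ(o,(p[0],p[1],p[2]+8-122.5+10),10,(0,0,255))
save(o,"w7b")
E
```

```text
(no output)
```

View pics/w7a.png

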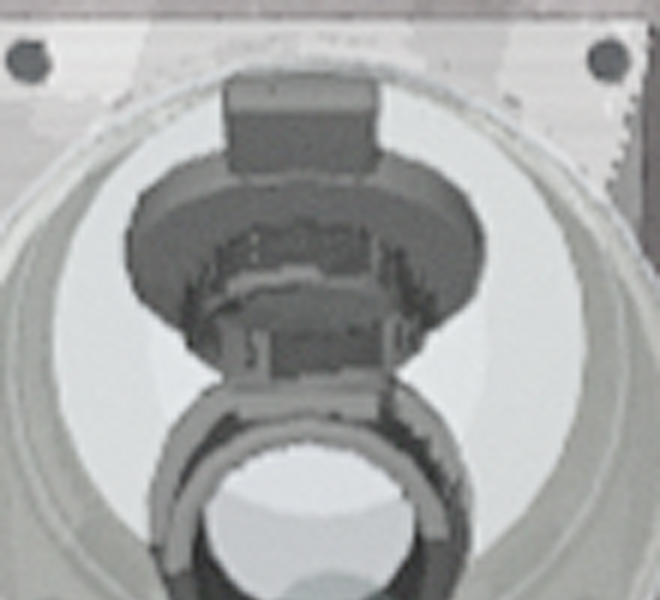

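View pics/w7b.png

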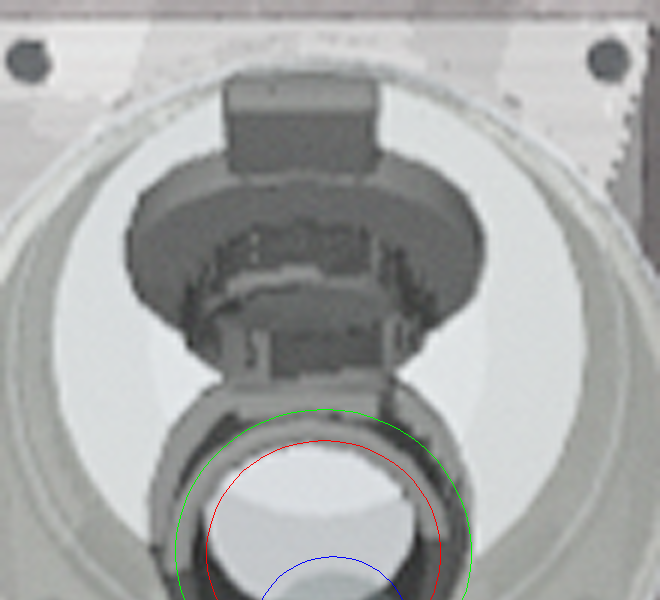

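Call:
apply_moves:
  rows:
    - [[-0.016, 0, -0.073], 0]
    - [[0, 0.3, 0], 0]
    - [[0, 0.35, 0], 0]
    - [[0, 0.3, 0], 0]
    - [[0, 0.3, 0], 0]
    - [[0, 0, 0], 0]
    - [[0, 0, 0], 0]

```text
clock: 9.75
position: [605.5, -178.6, 288.3]
eef_rot: [-90.0, 0.1, -8.9]
force: [-0.7, -0.1, -0.8]
opening: 0.271
```

```bash
python3 - <<'E'
from h import *
go([605.5,-177.5,240],-9)
save(capture("scene"),"s8",(140,80,230,220),4)
save(capture("wrist"),"w8",(190,90,320,310),3)
E
```

```text
t 9.75 pos [ 605.5 -178.6  288.3] rpy [-8.999e+01  6.000e-02 -8.870e+00] F [-0.7 -0.1 -0.8] open 0.271
shift/40: [-0.002  1.208  0.026] turn/6: 0.022
```

View pics/s8.png

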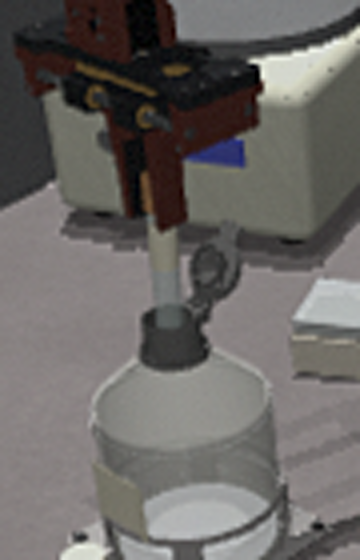

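View pics/w8.png

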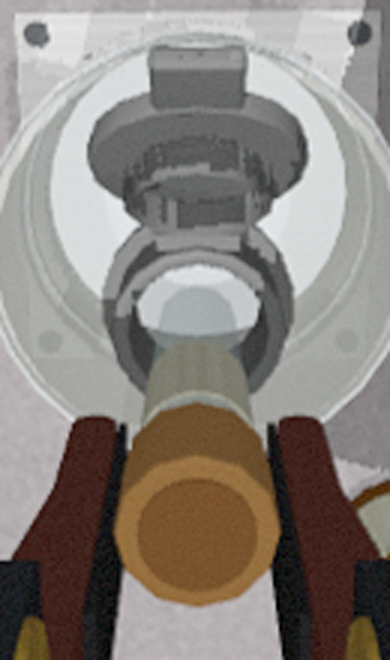

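Call:
apply_moves:
  rows:
    - [[0, 0.3, 0], 0]
    - [[0, 0.4, 0], 0]
    - [[0, 0.3, 0], 0]
    - [[0, 0.2, 0], 0]
    - [[0, 0, 0], 0]

```text
clock: 10.35
position: [604.8, -178.3, 239.3]
eef_rot: [-90.0, 0.1, -8.9]
force: [-1.5, 0.8, -0.9]
opening: 0.269
```

Call:
apply_moves:
  rows:
    - [[0, 0, 0], 0]
    - [[0, 0, 0], 0]
    - [[0, 0, 0], 0]
    - [[0, 0, 0], 0]
    - [[0, 0, 0], 0]
    - [[0, 0, 0], 0]
  fingers: -0.1

```text
clock: 10.95
position: [605.7, -178.6, 241.0]
eef_rot: [-90.0, -0.0, -8.9]
force: [-1.1, -1.1, -0.2]
opening: 0.551
```

```bash
python3 - <<'E'
from h import *
go([605.5,-177.5,340],9.6)
save(capture("scene"),"s9",(140,80,230,220),4)
save(capture("wrist"),"w9",(150,90,360,310),3)
E
```

```text
t 10.95 pos [ 605.7 -178.6  241. ] rpy [-9.001e+01 -1.000e-02 -8.860e+00] F [-1.1 -1.1 -0.2] open 0.551
shift/40: [-0.009 -2.474  0.027] turn/6: -3.077
```

View pics/s9.png

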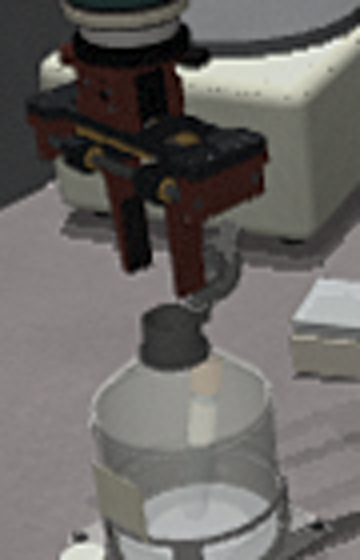

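View pics/w9.png

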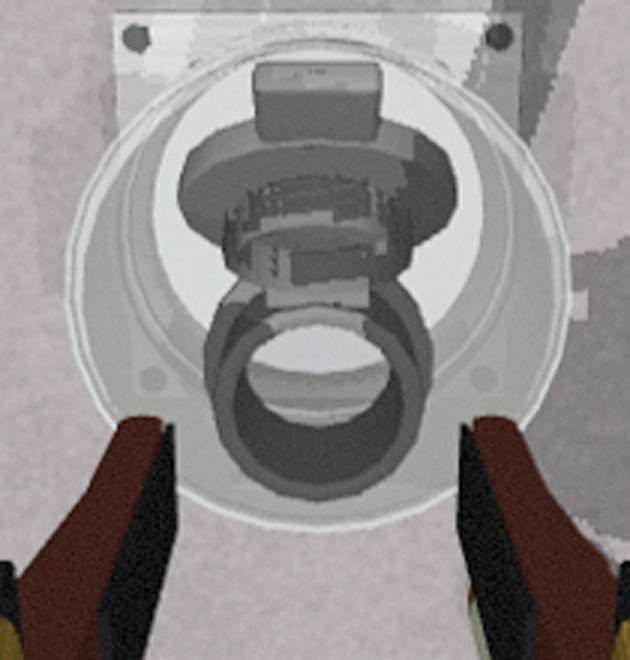

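Call:
apply_moves:
  rows:
    - [[0, -0.6, 0], 0]
    - [[0, -0.9, 0], 0]
    - [[0, -0.5, 0], 0]
    - [[0, 0, 0], -0.7]
    - [[0, 0, 0], -0.9]
    - [[0, 0, 0], -0.9]
    - [[0, 0, 0], -0.57]
    - [[0, 0, 0], 0]

```text
clock: 11.85
position: [605.6, -178.6, 320.9]
eef_rot: [-90.0, 0.0, 9.6]
force: [-0.3, -0.4, 0.3]
opening: 0.552
```

```bash
python3 - <<'E'
from h import *
g=tube(3,122.5);print(g); go(g+[0,0,92],9.6)
E
```

```text
[546.04472661 303.98810323 125.28243597]
t 11.85 pos [ 605.6 -178.6  320.9] rpy [-9.00e+01  1.00e-02  9.58e+00] F [-0.3 -0.4  0.3] open 0.552
shift/40: [ 0.54   2.589 12.144] turn/6: -0.004
```

Call:
apply_moves:
  rows:
    - [[0, 0, 0.4], 0]
    - [[0.04, 0, 0.8], 0]
    - [[0.05, 0, 0.95], 0]
    - [[0.05, 0, 0.95], 0]
    - [[0.05, 0, 0.95], 0]
    - [[0.05, 0, 0.95], 0]
    - [[0.05, 0, 0.95], 0]
    - [[0.05, 0, 0.95], 0]
    - [[0.05, 0.2, 0.95], 0]
    - [[0.05, 0.4, 0.95], 0]

```text
clock: 12.85
position: [564.4, 174.0, 298.1]
eef_rot: [-90.0, -0.2, 9.5]
force: [0.8, -1.3, -0.4]
opening: 0.552
```

Call:
apply_moves:
  rows:
    - [[0.05, 0.5, 0.95], 0]
    - [[0.05, 0.5, 0.95], 0]
    - [[0.04, 0.5, 0.8], 0]
    - [[0, 0.5, 0.64], 0]
    - [[0, 0, 0], 0]
    - [[0, 0, 0], 0]

```text
clock: 13.45
position: [546.9, 304.6, 216.6]
eef_rot: [-90.0, 0.1, 9.6]
force: [0.5, -0.4, 0.6]
opening: 0.549
```

```bash
python3 - <<'E'
from h import *
g=tube(3,122.5); go(g+[0,0,-8],9.6)
c=get_calibration("wrist"); im=capture("wrist")
print(proj(c,tube(3,135)).round(0))
save(im,"w10",None,1.5)
E
```

```text
t 13.45 pos [546.9 304.6 216.6] rpy [-9.004e+01  7.000e-02  9.610e+00] F [ 0.5 -0.4  0.6] open 0.549
shift/40: [-0.021  2.484 -0.009] turn/6: 0.001
[[255. 194.]]
```

View pics/w10.png

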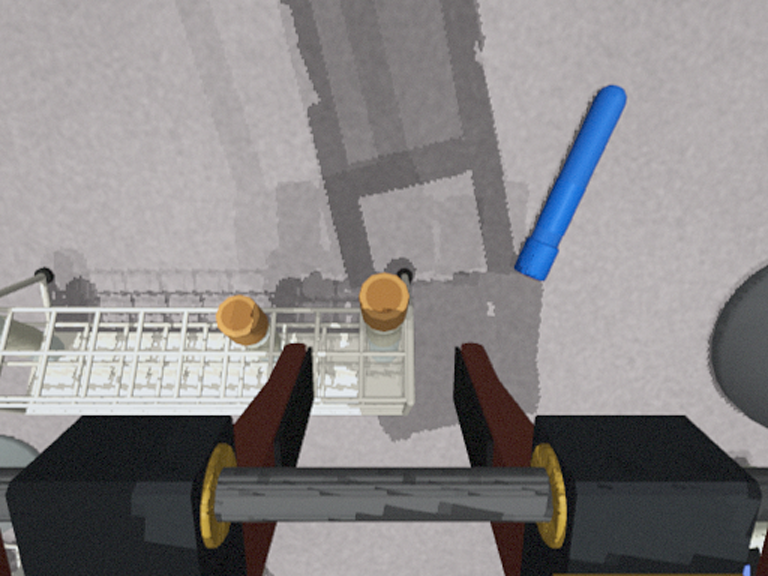

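The remaining long tan-capped tube's cap is at (255,195), as predicted. The blue look-alike lies apart on the bench at about (380,120). I'll descend and grip.

Call:
apply_moves:
  rows:
    - [[-0.02, 0.6, -0.01], 0]
    - [[0, 0.6, 0], 0]
    - [[0, 0.6, 0], 0]
    - [[0, 0.4, 0], 0]
    - [[0, 0.26, 0], 0]
    - [[0, 0, 0], 0]
    - [[0, 0, 0], 0]

```text
clock: 14.2
position: [548.1, 303.3, 119.5]
eef_rot: [-90.0, -0.1, 9.5]
force: [-0.2, 0.0, 0.1]
opening: 0.549
```

Call:
apply_moves:
  rows:
    - [[0, 0, 0], 0]
    - [[0, 0, 0], 0]
    - [[0, 0, 0], 0]
    - [[0, 0, 0], 0]
  fingers: 1
  force: 12

```text
clock: 14.6
position: [547.4, 303.6, 118.8]
eef_rot: [-90.0, -0.0, 9.6]
force: [-0.8, 0.1, 1.5]
opening: 0.272
```

Call:
apply_moves:
  rows:
    - [[-0.16, -0.235, 0], 0]
    - [[-0.16, -0.235, 0], 0]
    - [[-0.16, -0.235, 0], 0]
    - [[-0.16, -0.235, 0], 0]
    - [[-0.16, -0.235, 0], 0]
    - [[0, 0, 0], 0]
    - [[0, 0, 0], 0]

```text
clock: 15.3
position: [515.5, 298.3, 165.8]
eef_rot: [-90.0, -0.0, 9.6]
force: [-0.3, 0.1, 0.3]
opening: 0.27
```

```bash
python3 - <<'E'
from h import *
go(tube(3,178.5)+[0,0,-8],9.6)
save(capture("scene"),"s11",(270,130,410,270),4)
E
```

```text
t 15.3 pos [515.5 298.3 165.8] rpy [-9.00e+01 -3.00e-02  9.56e+00] F [-0.3  0.1  0.3] open 0.27
shift/40: [-0.014  0.059  0.013] turn/6: -0.006
```

View pics/s11.png

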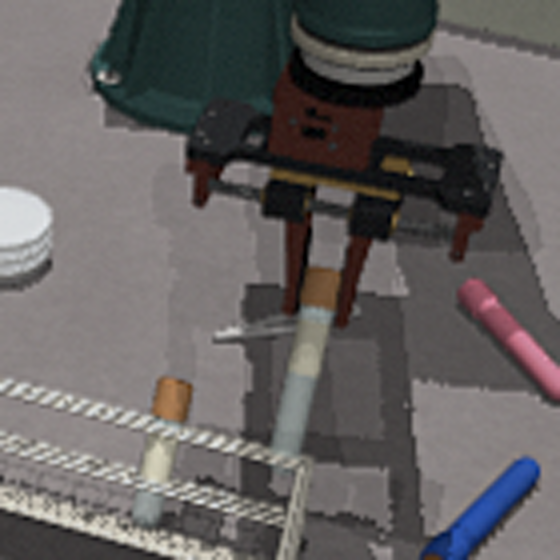

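Call:
apply_moves:
  rows:
    - [[0.29, -0.165, 0], 0]
    - [[0.31, -0.13, 0], 0]
    - [[0.32, -0.09, 0], 0]
    - [[0.33, -0.05, 0], 0]
    - [[0.34, -0.02, 0], 0]
    - [[0, 0, 0], 0]
    - [[0, 0, 0], 0]

```text
clock: 16.05
position: [578.4, 308.6, 182.8]
eef_rot: [-90.0, 0.0, 9.5]
force: [0.7, 0.1, -1.6]
opening: 0.271
```

```bash
python3 - <<'E'
from h import *
go(tube(3,178.5)+[0,0,-8],9.6)
save(capture("scene"),"s12",(270,130,410,270),4)
E
```

```text
t 16.05 pos [578.4 308.6 182.8] rpy [-9.002e+01  4.000e-02  9.540e+00] F [ 0.7  0.1 -1.6] open 0.271
shift/40: [-1.606  0.485  0.018] turn/6: -0.01
```

View pics/s12.png

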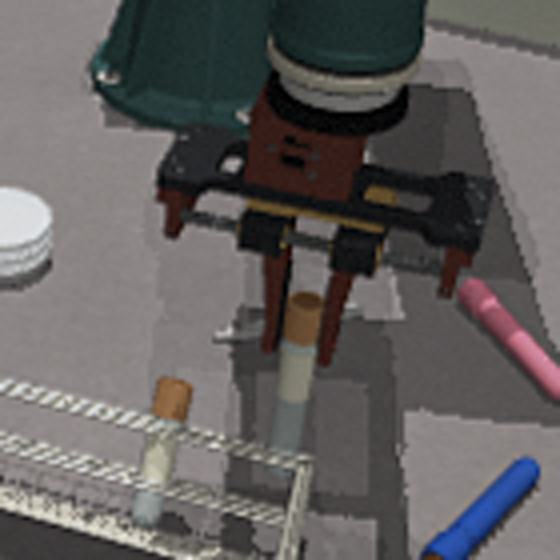

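Call:
apply_moves:
  rows:
    - [[0, -0.3, 0], 0]
    - [[0, -0.7, 0], 0]
    - [[0, -1, 0], 0]
    - [[0, -1, 0], 0]
    - [[0, -0.9, 0], 0]
    - [[0, 0, 0], 0.6]
    - [[0, 0, 0], 0.8]
    - [[0, 0, 0], 0.8]
    - [[0, 0, 0], 0.6]
    - [[0, 0, 0], 0.3]

```text
clock: 17.1
position: [577.7, 308.7, 340.7]
eef_rot: [-90.0, -0.0, -9.2]
force: [0.8, 0.4, -0.3]
opening: 0.27
```

```bash
python3 - <<'E'
from h import *
go([605.5,-178.5,340],-9)
c=get_calibration("scene");p=state()["position"]
im=capture("scene");u=proj(c,p+[0,0,-60])[0].astype(int);b=(max(u[0]-60,0),max(u[1]-70,0),u[0]+60,u[1]+70)
im=im.copy()
for q in proj(c,[p+[0,0,8-122.5],p+[0,0,20.5]]): im[int(q[1]+.5),int(q[0]+.5)]=(0,0,255)
save(im,"s13",b,4)
save(capture("wrist"),"w13")
E
```

```text
t 17.1 pos [577.7 308.7 340.7] rpy [-8.999e+01 -2.000e-02 -9.160e+00] F [ 0.8  0.4 -0.3] open 0.27
shift/40: [  2.626   0.017 -11.915] turn/6: -0.027
```

View pics/s13.png

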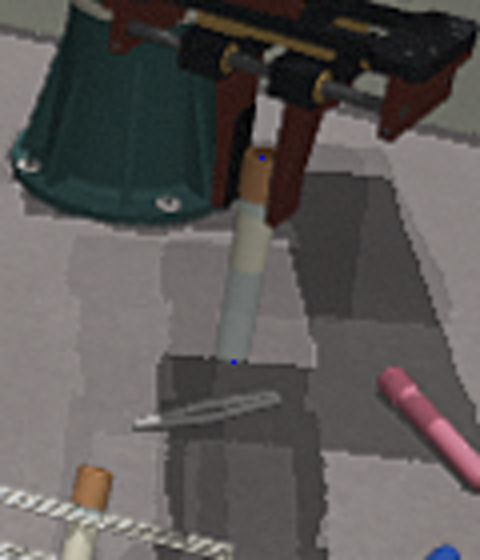

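View pics/w13.png

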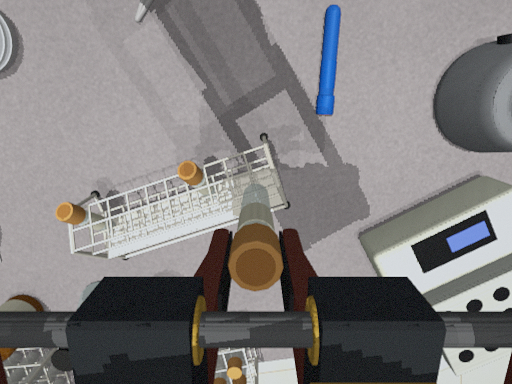

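Call:
apply_moves:
  rows:
    - [[0.09, 0, -0.4], 0]
    - [[0.17, 0, -0.75], 0]
    - [[0.2, 0, -0.9], 0]
    - [[0.21, 0, -0.95], 0]
    - [[0.21, 0, -0.95], 0]
    - [[0.21, 0, -0.95], 0]
    - [[0.21, 0, -0.95], 0]
    - [[0.21, 0, -0.95], 0]
    - [[0.21, 0, -0.95], 0]
    - [[0.21, 0, -0.95], 0]

```text
clock: 18.2
position: [599.0, -49.5, 340.1]
eef_rot: [-90.0, -0.0, -9.0]
force: [0.1, -0.1, -0.4]
opening: 0.271
```

Call:
apply_moves:
  rows:
    - [[0.21, 0, -0.95], 0]
    - [[0.2, 0, -0.9], 0]
    - [[0.16, 0, -0.75], 0]
    - [[0.13, 0, -0.6], 0]
    - [[0, 0, 0], 0]
    - [[0, 0, 0], 0]
    - [[0, 0, 0], 0]

```text
clock: 18.9
position: [606.9, -177.1, 339.9]
eef_rot: [-90.0, 0.0, -9.0]
force: [-0.0, -0.3, -0.4]
opening: 0.27
```

```bash
python3 - <<'E'
from h import *
go([605.5,-178.5,340],-9)
save(capture("scene"),"s14",(130,70,250,210),4)
save(capture("wrist"),"w14",(190,90,320,310),3)
E
```

```text
t 18.9 pos [ 606.9 -177.1  339.9] rpy [-8.998e+01  2.000e-02 -9.010e+00] F [-0.  -0.3 -0.4] open 0.27
shift/40: [-0.03  -0.004 -0.041] turn/6: -0.001
```

View pics/s14.png

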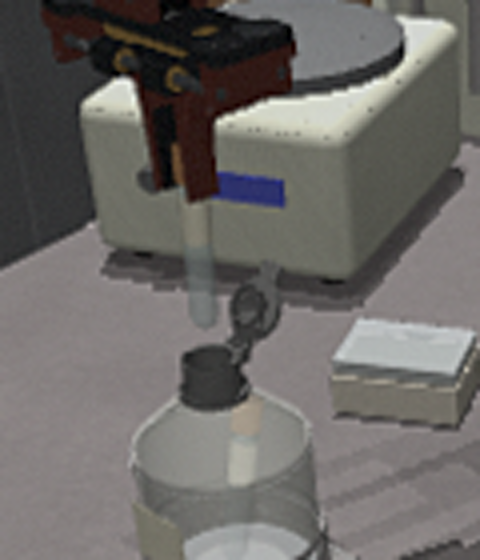

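View pics/w14.png

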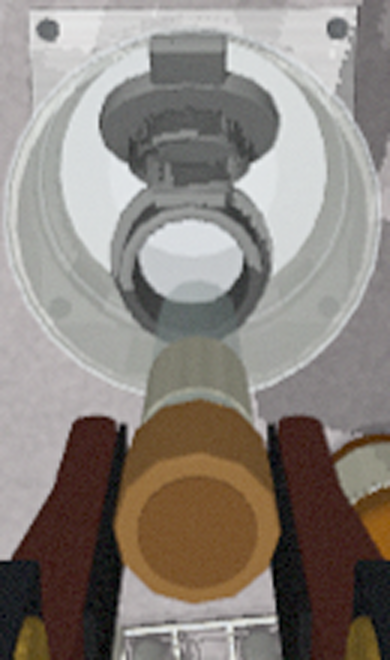

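Call:
apply_moves:
  rows:
    - [[-0.03, 0, -0.03], 0]
    - [[0, 0.3, 0], 0]
    - [[0, 0.35, 0], 0]
    - [[0, 0.3, 0], 0]
    - [[0, 0.3, 0], 0]
    - [[0, 0, 0], 0]
    - [[0, 0, 0], 0]

```text
clock: 19.7
position: [605.9, -178.8, 289.1]
eef_rot: [-90.0, 0.1, -9.0]
force: [0.1, -0.3, -0.3]
opening: 0.271
```

```bash
python3 - <<'E'
from h import *
go([605.5,-178.5,240],-9)
save(capture("scene"),"s15",(140,80,230,220),4)
save(capture("wrist"),"w15",(190,90,320,310),3)
E
```

```text
t 19.7 pos [ 605.9 -178.8  289.1] rpy [-8.999e+01  6.000e-02 -9.050e+00] F [ 0.1 -0.3 -0.3] open 0.271
shift/40: [-0.009  1.227  0.005] turn/6: -0.008
```

View pics/s15.png

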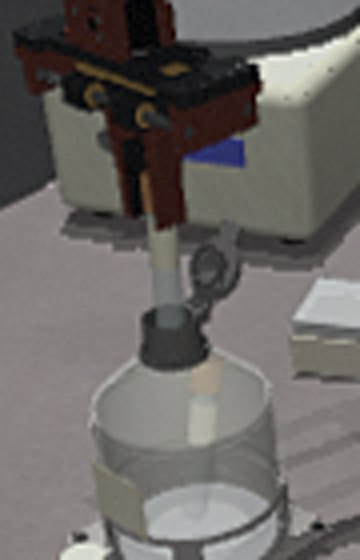

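View pics/w15.png

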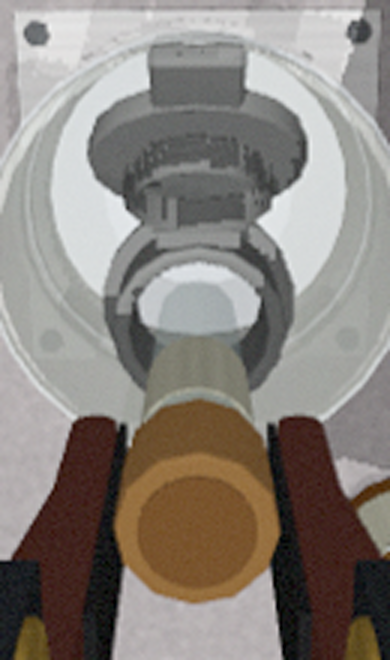

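Call:
apply_moves:
  rows:
    - [[0, 0.3, 0], 0]
    - [[0, 0.4, 0], 0]
    - [[0, 0.3, 0], 0]
    - [[0, 0.2, 0], 0]
    - [[0, 0, 0], 0]

```text
clock: 20.3
position: [605.2, -178.5, 240.1]
eef_rot: [-90.0, 0.1, -9.0]
force: [-0.4, -1.0, -0.3]
opening: 0.267
```

Call:
apply_moves:
  rows:
    - [[0, 0, 0], 0]
    - [[0, 0, 0], 0]
    - [[0, 0, 0], 0]
    - [[0, 0, 0], 0]
    - [[0, 0, 0], 0]
    - [[0, 0, 0], 0]
  fingers: -0.1

```text
clock: 20.9
position: [606.1, -178.8, 241.8]
eef_rot: [-90.0, -0.0, -9.0]
force: [-1.3, -0.3, -0.4]
opening: 0.55
```

```bash
python3 - <<'E'
from h import *
go([605.5,-177.5,340],-9)
save(capture("scene"),"s16",(140,80,230,220),4)
save(capture("wrist"),"w16",(150,90,360,310),3)
E
```

```text
t 20.9 pos [ 606.1 -178.8  241.8] rpy [-9.001e+01 -1.000e-02 -9.050e+00] F [-1.3 -0.3 -0.4] open 0.55
shift/40: [-0.02  -2.455  0.03 ] turn/6: -0.008
```

View pics/s16.png

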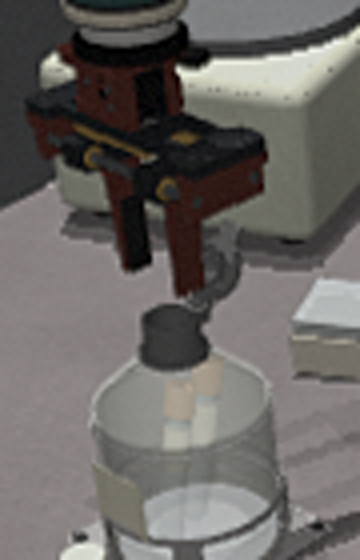

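View pics/w16.png

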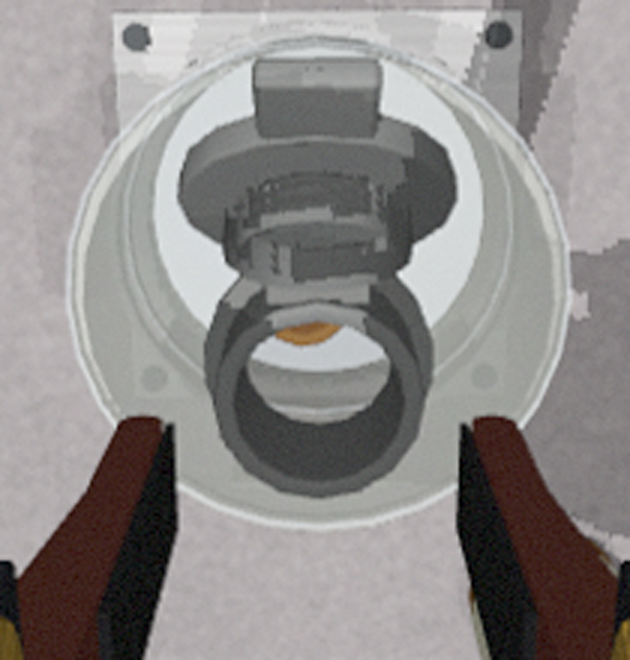

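Both tubes are inside. Next I'll close the fingers, go behind the cap, and push it over.

Call:
apply_moves:
  rows:
    - [[0, -0.5, 0], 0]
    - [[0, -0.8, 0], 0]
    - [[0, -0.2, 0], 0]
    - [[-0.5, 0, 0.03], 0]
    - [[-0.9, 0, 0], 0]
    - [[-0.9, 0, 0], 0]
    - [[-0.6, 0, 0], 0]
    - [[0, 0, 0], 0]
    - [[0, 0, 0], 0]
  fingers: 1

```text
clock: 21.9
position: [492.1, -159.6, 301.7]
eef_rot: [-90.0, -0.1, -9.1]
force: [1.0, 0.5, 0.8]
opening: 0.005
```

Call:
apply_moves:
  rows:
    - [[0, 0.5, 0], 0]
    - [[0, 0.6, 0], 0]
    - [[0, 0.3, 0], 0]
    - [[0, 0, 0], 0]
    - [[0, 0, 0], 0]

```text
clock: 22.4
position: [492.5, -159.6, 245.8]
eef_rot: [-90.0, -0.0, -9.0]
force: [0.6, -0.1, -0.0]
opening: 0.003
```

```bash
python3 - <<'E'
from h import *
go([605.7,-177.7,246],-9)
save(capture("scene"),"s17",(140,80,250,220),4)
E
```

```text
t 22.4 pos [ 492.5 -159.6  245.8] rpy [-9.00e+01 -1.00e-02 -9.04e+00] F [ 0.6 -0.1 -0. ] open 0.003
shift/40: [ 2.865e+00 -4.000e-03 -2.000e-03] turn/6: -0.006
```

View pics/s17.png

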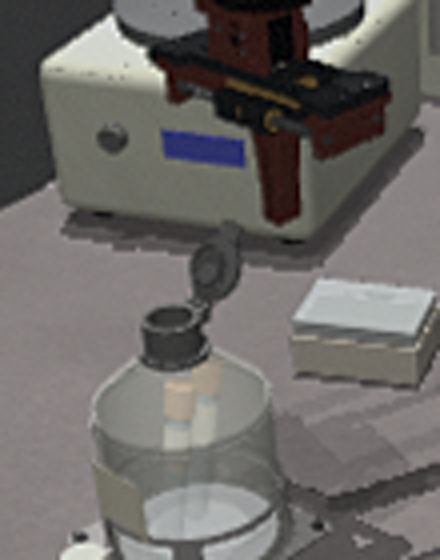

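Call:
apply_moves:
  rows:
    - [[0.4, 0, 0], 0]
    - [[0.4, 0, 0], 0]
    - [[0.4, 0, 0], 0]
    - [[0.4, -0.03, 0], 0]
    - [[0.4, -0.05, 0], 0]
    - [[0.35, -0.03, 0], 0]
    - [[0.3, 0, 0], 0]
    - [[0.2, 0, 0], 0]
    - [[0, 0, 0], 0]

```text
clock: 23.35
position: [605.4, -177.6, 250.4]
eef_rot: [-90.0, -0.1, -9.0]
force: [-0.3, 0.7, -0.7]
opening: 0.005
```

```bash
python3 - <<'E'
from h import *
go([605.7,-177.7,246],-9)
save(capture("scene"),"s18",(140,80,250,220),4)
save(capture("wrist"),"w18",(150,90,360,310),3)
E
```

```text
t 23.35 pos [ 605.4 -177.6  250.4] rpy [-9.002e+01 -7.000e-02 -9.040e+00] F [-0.3  0.7 -0.7] open 0.005
shift/40: [ 0.006  0.109 -0.002] turn/6: -0.006
```

View pics/s18.png

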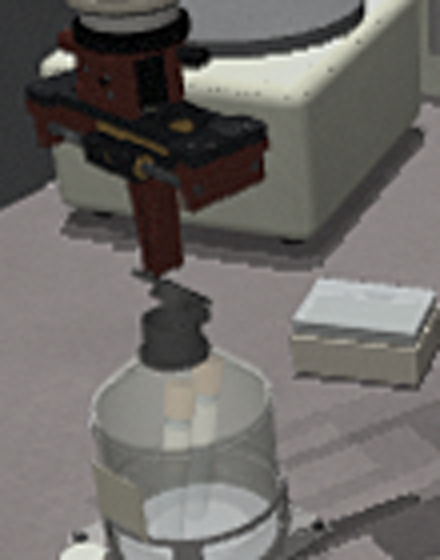

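View pics/w18.png

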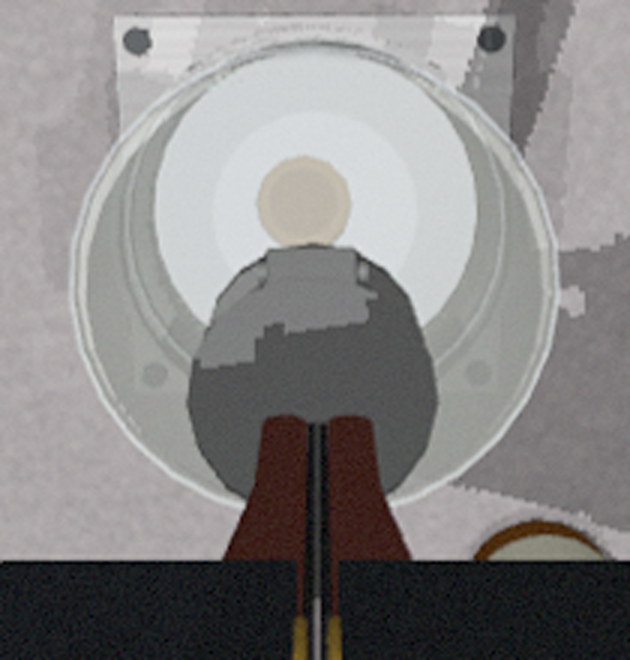

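Call:
apply_moves:
  rows:
    - [[0.1, 0.15, 0], 0]
    - [[0.1, 0.2, 0], 0]
    - [[0.1, 0.2, 0], 0]
    - [[0.05, 0.15, 0], 0]
    - [[0, 0.1, 0], 0]
    - [[0, 0, 0], 0]

```text
clock: 24.05
position: [618.1, -179.4, 217.9]
eef_rot: [-90.0, 0.0, -9.0]
force: [-0.1, 0.4, 0.2]
opening: 0.007
```

Call:
apply_moves:
  rows:
    - [[0, 0.05, 0], 0]
    - [[0, 0.02, 0], 0]
    - [[0, 0.02, 0], 0]
    - [[0, 0, 0], 0]
    - [[0, 0, 0], 0]

```text
clock: 24.55
position: [618.2, -179.5, 217.2]
eef_rot: [-90.0, -0.1, -9.0]
force: [-4.5, 2.4, 17.1]
opening: 0.008
```

```bash
python3 - <<'E'
from h import *
go([605.7,-177.7,217],-9)
save(capture("scene"),"s19",(140,80,250,220),4)
E
```

```text
t 24.55 pos [ 618.2 -179.5  217.2] rpy [-90.03  -0.1   -9.04] F [-4.5  2.4 17.1] open 0.008
shift/40: [-0.316  0.004 -0.004] turn/6: -0.006
```

View pics/s19.png

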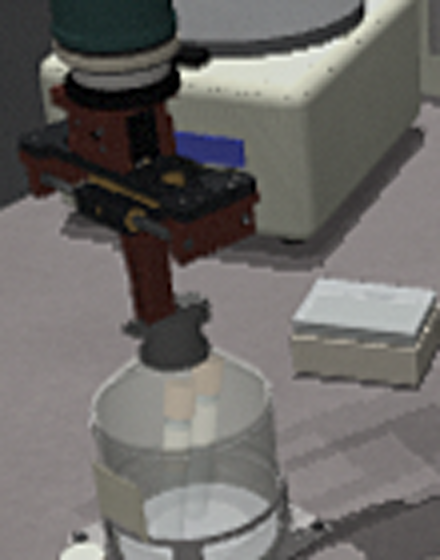

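The tip stopped at 206 mm with 17 N, so the cap is hard against the neck. I'll back off and check.

Call:
apply_moves:
  rows:
    - [[0, -0.1, 0], 0]
    - [[0, -0.3, 0], 0]
    - [[0, -0.7, 0], 0]
    - [[0, -0.9, 0], 0]
    - [[0, -0.8, 0], 0]
    - [[-0.5, -0.2, 0], 0]
    - [[-0.8, 0, 0], 0]
    - [[-0.8, 0, 0], 0]
    - [[-0.3, 0, 0], 0]
    - [[0, 0, 0], 0]

```text
clock: 25.6
position: [522.3, -164.2, 335.0]
eef_rot: [-90.0, -0.0, -9.1]
force: [-0.2, 0.2, -0.3]
opening: 0.007
```

```bash
python3 - <<'E'
from h import *
go([605.7,-177.7,217],-9)
im=capture("scene");save(im,"s20",(150,120,225,200),8);save(im,"s20f",(70,120,400,370),2.3)
save(capture("wrist"),"w20",None,1.5)
S=get_calibration("scene");c,s=np.cos(np.radians(-9)),np.sin(np.radians(-9))
tab=np.array([605.7+35*c,-177.7+35*s,206]);uv=proj(S,tab)[0];print("shut tab pred crop",(uv-[150,120])*8,[d["uv"] for d in tip_of("scene","cap_tab")])
E
```

```text
t 25.6 pos [ 522.3 -164.2  335. ] rpy [-9.001e+01 -2.000e-02 -9.070e+00] F [-0.2  0.2 -0.3] open 0.007
shift/40: [ 2.112  2.952 -0.004] turn/6: -0.012
shut tab pred crop [182.3356484  331.37235198] [[171.9, 160.5]]
```

View pics/s20.png

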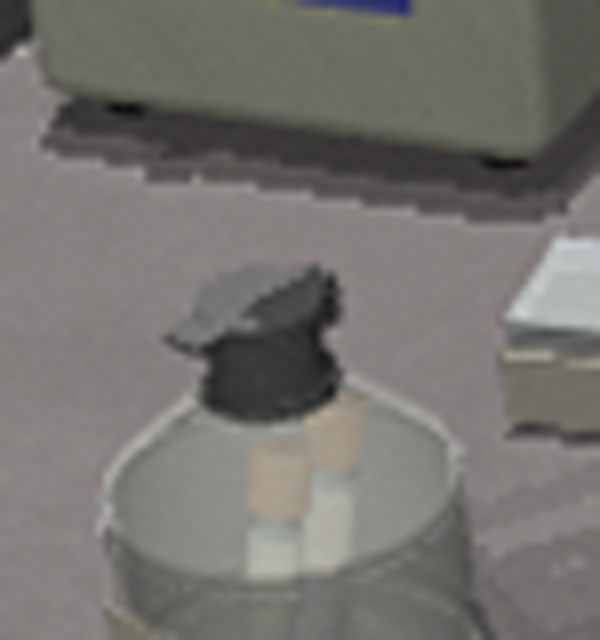

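View pics/s20f.png

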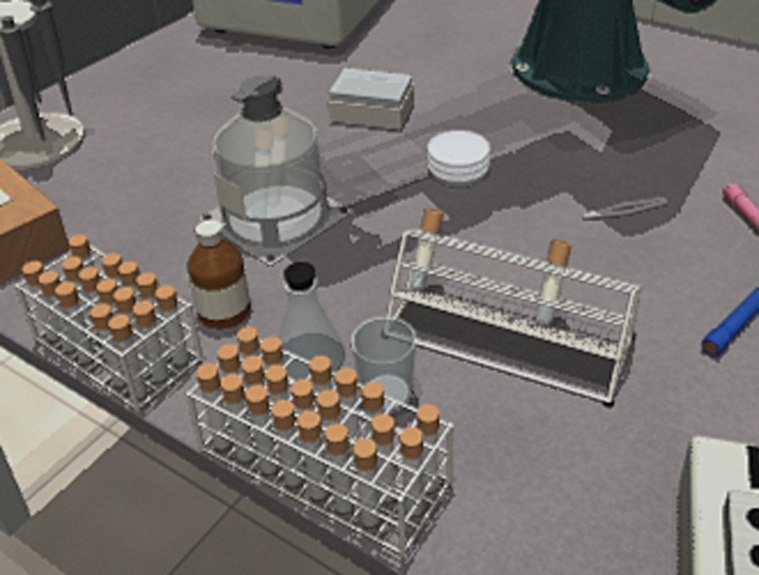

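View pics/w20.png

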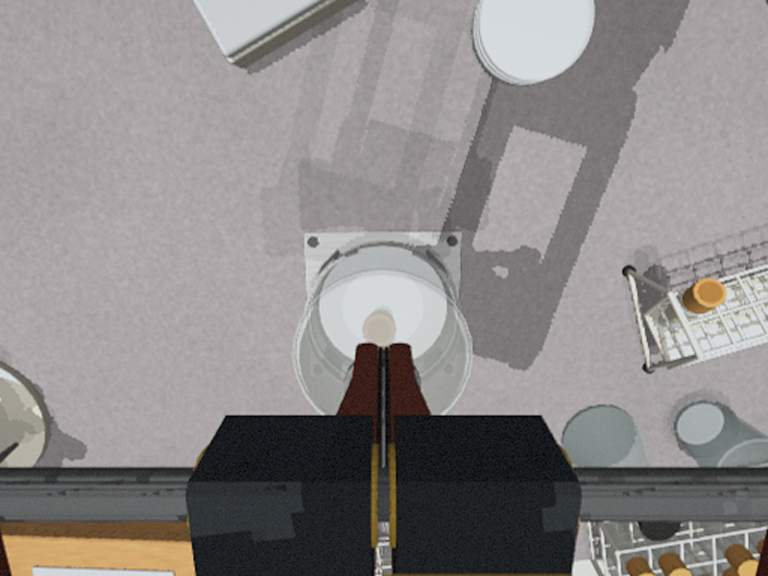

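```bash
python3 -c "
from rig import *
print(hand_in())"
```

```text
the job is handed in; nothing more can be done
None
```

Both long tubes are in the discard jar and the cap is pressed shut; I handed the job in at about 26 s of the 72 s allowed.

- **Tubes:** I drew each long tube out of the rack along its slant and swung it upright with its foot still in the upper grid. I lowered it foot first about 75 mm into the neck and then let it go. The last scene picture shows both lying inside the jar body, clear of the neck.
- **Cap:** I pushed it over from behind with the closed fingers and pressed until it stopped. The fingertips stopped at 206 mm, the shut height, with 17 N. After I backed off, the thumb tab was within about 1 pixel of where the shut position should appear.
- **Everything else:** The two short tubes are still in the rack. The flask, beaker and reagent bottle are upright, and I left the blue and pink look-alikes alone. The arm touched nothing when I handed in.
- **Disagreement:** The first estimates of the jar mouth differed by about 2 to 6 mm between cameras. I corrected this with the wrist view before inserting the first tube. No check failed.

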